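# Proof-pull a spring-post cooler on a mainboard

## Task

Prove that the square finned cooler mounted on the mainboard is properly held: grip it by its two flat sides that have no spring post, pull it straight up slowly with rising force to about 12 newtons (it comes up about 12 mm on its springs; much over that would overload it), and hold that pull for a second. Then ease it gently back down until it is fully seated, let go and move clear. Leave the round cooler on the board and the loose spare cooler on the bench alone.

Things in the scene. Friction and masses are not known exactly. Their poses are not given: they have to be found in the camera images.
- cooler_center (a point): Centre of the square finned cooler mounted on the mainboard. Block: x 44, y 40, z (up) 40 mm; this point is 20 mm below its top, 24 mm above the board's top (itself 20 mm above the bench). Grip from above across y, fingers on the flat y faces, with free board beside them. On each x side an ear runs to an upright spring post 30 mm from the centre, as tall as the block. Yaw within 30 deg.
- square_cooler (a joint): Rise of the mounted square cooler off its seat, in m: 0 fully seated, positive up. It slides only straight up and down; post springs pull it back with 1 N per mm from the first mm, plus its weight of about 1 N, so 12 mm takes 12 to 13 N. Hard stop at 24 mm. Let go while raised, it snaps down. Closing fingers may press it onto its seat by some newtons: count the pull from the unloaded reading.
- round_cooler (a joint): The same for the round finned cooler (40 mm across, 40 mm high), mounted likewise about 130 mm away on the same board; it may be on either side of the square one. Not to be pulled.
- spare_center (a point): Centre (20 mm up) of a loose spare cooler with the same square finned block and ears, but without posts, standing on the bench beside the board, on either side. Leave it where it is.

How it is judged:
By the outcome, as a careful person would: the job done as asked, in the order asked, and still so for the second after the job is handed in, with the robot touching nothing.
It also fails if it takes over 38 s, if anything falls off the work surface, if the arm or the gripper's body presses on something with over 40 N, if the wrist force passes 120 N, or if a joint passes its speed limit or range.

## Robot

A 6-joint arm with a two-finger parallel gripper is mounted at the origin on the work surface. World frame = base frame: x ahead of the robot, y to its left, z up, the work surface at z = 0. Lengths are in m, angles in degrees, forces in N, time in s.
With the tool pointing down it reaches from about 0.4 to 0.825 m from the base axis. Payload 7 kg.
Tool frame: the origin (TCP) lies between the finger pads; the fingertips stand 17 mm ahead of it and the grasp point (between the pads) lies 2 mm behind it; x points along the fingers, y is the direction in which the jaws open and shut, and the axes are right-handed (so a half turn about x gives the same grasp; the last joint's range is limited). The gripper opens to 88 mm and grips with 3 to 60 N. Pads are 19 mm wide; open, the fingers measure 130 mm over their backs; the gripper's body (78 mm by 193 mm) begins 47 mm behind the grasp point.
Start: joints at [88.528, 20.546, 0.682, 0, -70.136, -16.507], TCP at [0.208, 0.642, 0.244] pointing down, gripper open.
Joint ranges: [-176.03, 176.03], [-82.01, 121.73], [-58.28, 71.71], [-173.87, 95.51], [-174.79, -0.11], [-173.66, 173.66]. Speed limits (degrees/s): [136.94, 136.94, 172.46, 180, 180, 180].

## Interface

Orientations are given as [roll, pitch, yaw] about the fixed x, y, z axes, in that order (R = Rz(yaw) Ry(pitch) Rx(roll)).
In Python, from plant import r gives the robot as it stands.
- The arm moves only by the shell command python3 -m jog 'ROWS' [FORCE]. ROWS is a JSON object of lists of equal length, an entry for each row: "fingers": the opening, from 0 (shut) to 1 (fully open); "dp": the shift along the tool's x, y, z in mm, a list of three; "twist": the turn about the tool's x in degrees. In form: {"fingers": [fingers, ...], "dp": [[dx, dy, dz], ...], "twist": [twist, ...]}. A call has exactly 5 rows; each row is the pose to reach, as a shift and turn from the pose measured when the call began, along the tool's axes at that moment; what a row does not reach only later rows make up. A row lasts 1/10 s, in which the tool goes at most 50 mm and 8.59 degrees, less where a joint would pass 70% of its speed; a pose out of reach is approached as far as the arm can. A call with a gripper value outside its range is refused whole. The fingers move at their own pace and stop on an object; FORCE is the grip in N (left out, the last holds). Time passes only in rows, so rows that repeat a pose let the fingers close, or fill a call up. It gives the time, the measured TCP pose, the force and the opening at its end, in the units of the state.
- r.get_state(): the state, without advancing time (a new reading comes with each control period).
- r.capture(name): name is "scene" or "top"; returns a dict with "frame" (400x640x3 uint8, red, green, blue), "intrinsics" (3x3 intrinsics, pixels), "pose" (4x4, takes a point from camera to world coordinates). Camera axes: x right, y down, z forward; pixel columns grow to the right and rows downward; lengths in m; the calibration is good to about 2 mm. A picture is of the moment at which its call begins. There is no depth.
- r.close_job(): hands the job in, once; it reports no verdict.
The state is a dict: "time_s": time; "joints": joint angles; "qd": joint speeds; "joint_torque": joint torques, N m; "tcp_pos": TCP position; "eef_rot": TCP orientation; "contact_force": force on the tool from outside, world axes, zero at the start; "moment": the same for the moment, N m; "gripper_width": finger opening in m.
Only numpy, scipy, OpenCV 4.12 (cv2) and the standard library are available. Lean on these libraries where they do the work, as an engineer would, in place of code of your own. Each camera call takes 0.05 s, during which the arm holds its last target. There are 200 camera calls.

## Working session

There is one attempt and no reset: what is moved stays moved. The work goes in short steps, Python scripts to look and compute and a shell command to move; the robot and the scene stay as the last step left them, time stands still between calls to the robot, and variables do not carry over. Pictures are saved under pics/ and viewed, on a budget of 10 in all, crops included, one or two more only if the job needs it, and the job is handed in when it is done.

```bash
mkdir -p pics; ls
python3 - <<'E'
from plant import r
import cv2,numpy as np
for n in("top","scene"):
    c=r.capture(n); cv2.imwrite(f"pics/{n}0.png",c["frame"][:,:,::-1]); print(n,c["intrinsics"],np.round(c["pose"],4))
s=r.get_state(); print(s)
E
```

```text
pics
top [[403.83414319   0.         319.01238819]
 [  0.         403.83414319 203.60845057]
 [  0.           0.           1.        ]] [[ 0.0117 -0.9983  0.0574  0.4866]
 [-0.9999 -0.0122 -0.0095  0.035 ]
 [ 0.0102 -0.0573 -0.9983  0.9344]
 [ 0.      0.      0.      1.    ]]
scene [[517.09265878   0.         327.14882933]
 [  0.         517.09265878 200.54896387]
 [  0.           0.           1.        ]] [[-0.7484  0.3718 -0.5493  1.1118]
 [ 0.6632  0.4113 -0.6252  0.6954]
 [-0.0066 -0.8322 -0.5544  0.6523]
 [ 0.      0.      0.      1.    ]]
{'time_s': 0.1, 'joints': array([ 8.85267166e+01,  2.05863145e+01,  6.38545420e-01, -1.64003196e-02,
       -7.01356901e+01, -1.65062011e+01]), 'qd': array([-0.05084478, -0.11675525,  0.18887161,  0.12705584, -0.07329519,
        0.05215257]), 'joint_torque': array([-1.27491137e-03, -5.84166777e+01,  2.93752170e+01,  7.01548353e+00,
        1.01937188e-02, -5.53920711e-05]), 'tcp_pos': array([0.20826853, 0.64163201, 0.24272841]), 'eef_rot': array([  96.04072048,   89.91512823, -101.94434799]), 'contact_force': array([-0.11823308,  0.08920781, -0.71682818]), 'moment': array([ 0.00502829, -0.01924603, -0.03049875]), 'gripper_width': 0.08762619767795492}
```

View pics/top0.png

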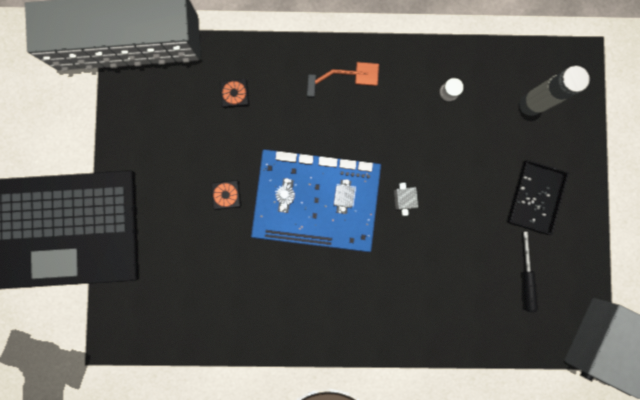

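View pics/scene0.png

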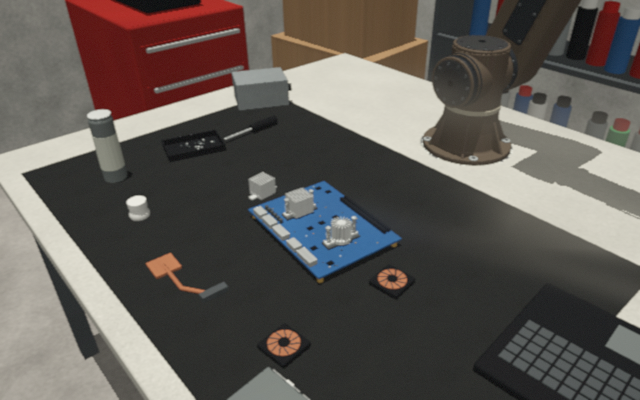

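The top picture shows the mounted square cooler at about (345,194), the round one at (286,194) and the spare at (406,199). The ears run along image columns. I'll zoom in for precise corners.

Run:
```python
import cv2,numpy as np
a=cv2.imread("pics/top0.png")[165:235,315:385]; b=cv2.imread("pics/scene0.png")[175:235,265:335]
a=cv2.resize(a,(400,400),interpolation=cv2.INTER_CUBIC)
b=cv2.resize(b,(400,343),interpolation=cv2.INTER_CUBIC); b=cv2.copyMakeBorder(b,0,57,0,0,0)
o=np.hstack([a,b])
cv2.imwrite("pics/crop1.png",o)
```

```text
(no output)
```

View pics/crop1.png

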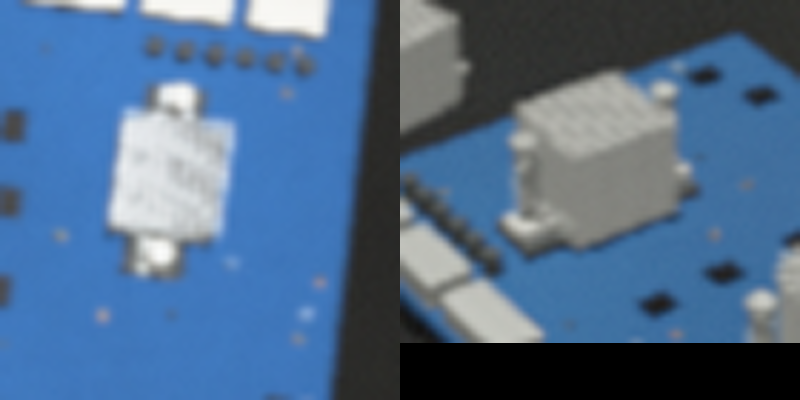

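```bash
cat > h.py <<'E'
import numpy as np
from scipy.optimize import least_squares
K={"top":np.array([[403.834,0,319.012],[0,403.834,203.608],[0,0,1]]),"scene":np.array([[517.093,0,327.149],[0,517.093,200.549],[0,0,1]])}
def ray(cam,P,uv,z):
    d=P[:3,:3]@np.linalg.solve(cam,[uv[0],uv[1],1]); return P[:3,3]+d*(z-P[2,3])/d[2]
E
python3 - <<'E'
from plant import r
from h import *
for n,pts in (("top",[(127,109),(235,122),(218,240),(110,230)]),("scene",[(515,103),(617,70),(678,122),(575,160)])):
    c=r.capture(n); P=c["pose"]; k=c["intrinsics"]
    W=[]
    for u,v in pts:
        uv=(u/5.714+314.6,v/5.714+164.6) if n=="top" else ((u-400)/5.714+264.6,v/5.717+174.6)
        W.append(ray(k,P,uv,.064)[:2])
    W=np.array(W)*1000
    e=[W[(i+1)%4]-W[i] for i in range(4)]
    print(n,W.round(1).tolist(),W.mean(0).round(1),[(round(float(np.hypot(*q)),1),round(float(np.degrees(np.arctan2(q[1],q[0]))),1)) for q in e])
s=r.get_state()
from scipy.spatial.transform import Rotation as R
print(s["tcp_pos"],R.from_euler("xyz",s["eef_rot"],degrees=True).as_matrix().round(3))
E
```

```text
top [[580.4, -11.4], [575.9, -52.4], [531.1, -46.3], [534.4, -5.4]] [555.4 -28.9] [(41.2, -96.2), (45.3, 172.2), (41.0, 85.4), (46.4, -7.4)]
scene [[575.2, -50.3], [532.9, -42.8], [538.9, -0.3], [582.3, -6.1]] [557.3 -24.9] [(43.0, 169.9), (42.9, 81.9), (43.7, -7.6), (44.8, -99.1)]
[0.20829905 0.6417699  0.24298947] [[-0.    -0.309 -0.951]
 [-0.001 -0.951  0.309]
 [-1.     0.001 -0.   ]]
```

Both views agree on the centre, about (0.556, -0.027), with yaw about -7.5°. The measured sides of 41–46 mm fit the given sizes. I'm moving over it now.

```bash
python3 -m jog '{"fingers":[1,1,1,1,1],"dp":[[0,20,-20],[0,54,-55],[0,88,-89],[0,123,-125],[0,157,-160]],"twist":[0,0,0,0,0]}'
python3 -m jog '{"fingers":[1,1,1,1,1],"dp":[[0,34,-35],[0,68,-70],[0,102,-105],[0,136,-140],[0,170,-174]],"twist":[0,0,0,0,0]}'
python3 -m jog '{"fingers":[1,1,1,1,1],"dp":[[0,34,-35],[0,68,-70],[0,102,-105],[0,136,-140],[0,170,-174]],"twist":[0,0,0,0,0]}'
```

```text
time_s: 0.7
tcp_pos: [0.3125, 0.4411, 0.2431]
eef_rot: [95.8, 89.9, -102.2]
contact_force: [1.0, 0.4, 0.0]
gripper_width: 0.0876
time_s: 1.2
tcp_pos: [0.426, 0.2239, 0.2436]
eef_rot: [133.4, 90.0, -64.5]
contact_force: [1.1, 1.3, -0.0]
gripper_width: 0.0879
time_s: 1.7
tcp_pos: [0.5398, 0.0066, 0.2439]
eef_rot: [168.5, 90.0, -29.4]
contact_force: [0.8, 1.2, 0.2]
gripper_width: 0.0877
```

```bash
python3 -m jog '{"fingers":[1,1,1,1,1],"dp":[[10,15,-15],[40,27,-26],[70,27,-26],[95,27,-26],[110,27,-26]],"twist":[-3,-7,-10.5,-10.5,-10.5]}'
python3 -m jog '{"fingers":[1,1,1,1,1],"dp":[[5,0,0],[5,0,0],[5,0,0],[5,0,0],[5,0,0]],"twist":[0,0,0,0,0]}'
python3 - <<'E'
from plant import r
from h import *
import cv2
from scipy.spatial.transform import Rotation as R
s=r.get_state(); M=R.from_euler("xyz",s["eef_rot"],degrees=True).as_matrix()
print(s["tcp_pos"],M.round(3).tolist(),s["contact_force"],s["joints"].round(0))
o=[]
for n,(u,v) in (("top",(345,195)),("scene",(300,205))):
    c=r.capture(n); f=c["frame"][:,:,::-1].copy(); Pi=np.linalg.inv(c["pose"])
    cv2.imwrite(f"pics/{n}2.png",f)
    f=f[v-50:v+50,u-50:u+50]; o.append(cv2.resize(f,(400,400),interpolation=cv2.INTER_CUBIC))
cv2.imwrite("pics/crop2.png",np.hstack(o))
E
```

```text
time_s: 2.2
tcp_pos: [0.5552, -0.0278, 0.1316]
eef_rot: [27.7, 89.9, -159.8]
contact_force: [-0.0, -0.5, 1.0]
gripper_width: 0.0878
time_s: 2.7
tcp_pos: [0.5557, -0.0276, 0.1275]
eef_rot: [43.6, 90.0, -143.8]
contact_force: [0.1, 0.2, 0.6]
gripper_width: 0.0878
[ 0.55566399 -0.02758199  0.12753421] [[-0.001, -0.13, -0.992], [-0.0, -0.992, 0.13], [-1.0, 0.001, 0.001]] [0.0687487  0.23897677 0.60842992] [ 17.  15. -23.   0. -51.  65.]
```

View pics/crop2.png

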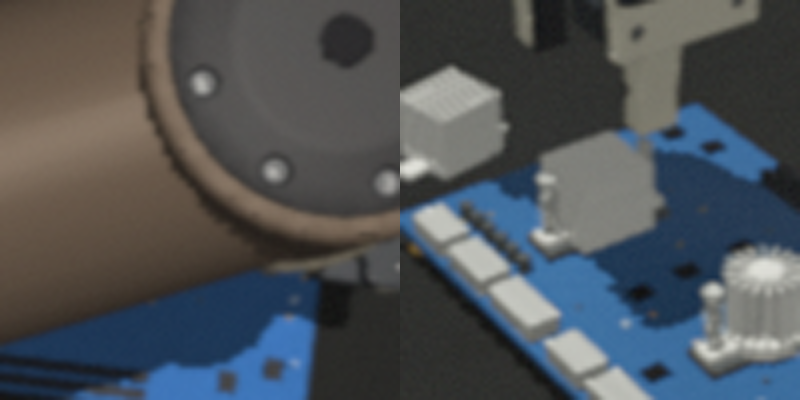

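The scene view shows the fingers straddling the block from above: one fingertip at about crop (650,130), the other out of view behind it. The yaw is aligned with the block and its surroundings are free. Next is the descent.

```bash
python3 -m jog '{"fingers":[1,1,1,1,1],"dp":[[12,0,0],[26,0,0],[40,0,0],[50,0,0],[55,0,0]],"twist":[0,0,0,0,0]}'
python3 -m jog '{"fingers":[1,1,1,1,1],"dp":[[7,0,0],[14,0,0],[21,0,0],[26,0,0],[26,0,0]],"twist":[0,0,0,0,0]}'
python3 - <<'E'
from plant import r
from h import *
import cv2
s=r.get_state(); print(s["tcp_pos"],s["contact_force"])
c=r.capture("scene"); f=c["frame"][:,:,::-1][150:250,240:365]
cv2.imwrite("pics/s3.png",cv2.resize(f,(750,600),interpolation=cv2.INTER_CUBIC))
E
```

```text
time_s: 3.3
tcp_pos: [0.5547, -0.0278, 0.0708]
eef_rot: [25.2, 89.8, -162.2]
contact_force: [-0.5, 0.1, 0.2]
gripper_width: 0.0877
time_s: 3.8
tcp_pos: [0.5542, -0.028, 0.0441]
eef_rot: [23.8, 89.8, -163.6]
contact_force: [-0.2, 0.2, -0.9]
gripper_width: 0.0878
[ 0.5542388  -0.02795536  0.04408247] [-0.17176051  0.19899676 -0.9041573 ]
```

View pics/s3.png

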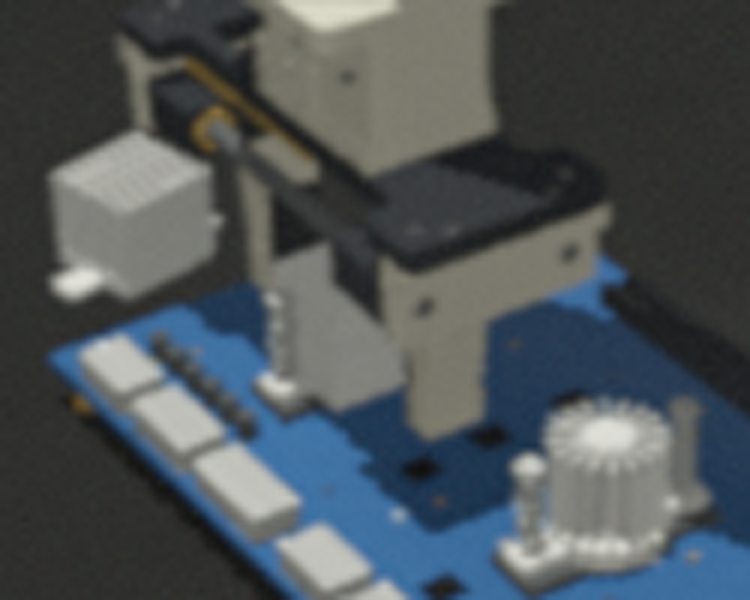

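The fingers straddle the block on its free y sides, tips just above the board. I'll close softly first to check the centring.

```bash
python3 -m jog '{"fingers":[0.8,0.6,0.45,0.3,0.2],"dp":[[0,0,0],[0,0,0],[0,0,0],[0,0,0],[0,0,0]],"twist":[0,0,0,0,0]}' 6
python3 -m jog '{"fingers":[0,0,0,0,0],"dp":[[0,0,0],[0,0,0],[0,0,0],[0,0,0],[0,0,0]],"twist":[0,0,0,0,0]}' 6
```

```text
time_s: 4.35
tcp_pos: [0.5545, -0.0279, 0.0446]
eef_rot: [25.1, 89.8, -162.4]
contact_force: [-0.7, 0.2, 0.8]
gripper_width: 0.053
time_s: 4.85
tcp_pos: [0.5545, -0.0284, 0.0447]
eef_rot: [32.8, 89.8, -154.7]
contact_force: [0.5, -5.6, 0.9]
gripper_width: 0.0402
```

```bash
python3 -m jog '{"fingers":[0,0,0,0,0],"dp":[[0,0.5,0],[0,1,0],[0,1,0],[0,1,0],[0,1,0]],"twist":[0,0,0,0,0]}' 6
python3 -m jog '{"fingers":[0,0,0,0,0],"dp":[[0,0,0],[0,0,0],[0,0,0],[0,0,0],[0,0,0]],"twist":[0,0,0,0,0]}' 45
```

```text
time_s: 5.35
tcp_pos: [0.5545, -0.0286, 0.0447]
eef_rot: [22.4, 89.8, -165.0]
contact_force: [-1.3, 5.9, 1.0]
gripper_width: 0.0399
time_s: 5.85
tcp_pos: [0.5545, -0.0286, 0.0448]
eef_rot: [21.4, 89.8, -166.1]
contact_force: [-0.6, 1.8, 1.5]
gripper_width: 0.0396
```

```bash
python3 -m jog '{"fingers":[0,0,0,0,0],"dp":[[-0.5,0,0],[-1,0,0],[-1.5,0,0],[-2,0,0],[-2.5,0,0]],"twist":[0,0,0,0,0]}' 45
python3 -m jog '{"fingers":[0,0,0,0,0],"dp":[[-0.5,0,0],[-1,0,0],[-1.5,0,0],[-2,0,0],[-2.5,0,0]],"twist":[0,0,0,0,0]}' 45
```

```text
time_s: 6.35
tcp_pos: [0.5545, -0.0286, 0.0472]
eef_rot: [20.5, 89.8, -167.0]
contact_force: [0.1, 1.4, -4.1]
gripper_width: 0.0394
time_s: 6.85
tcp_pos: [0.5545, -0.0286, 0.0496]
eef_rot: [19.9, 89.8, -167.6]
contact_force: [1.9, 0.5, -5.0]
gripper_width: 0.0395
```

```bash
python3 -m jog '{"fingers":[0,0,0,0,0],"dp":[[-0.5,0,0],[-1,0,0],[-1.5,0,0],[-2,0,0],[-2.5,0,0]],"twist":[0,0,0,0,0]}' 45
python3 -m jog '{"fingers":[0,0,0,0,0],"dp":[[-0.5,0,0],[-1,0,0],[-1.5,0,0],[-2,0,0],[-2.5,0,0]],"twist":[0,0,0,0,0]}' 45
```

```text
time_s: 7.35
tcp_pos: [0.5544, -0.0286, 0.052]
eef_rot: [19.7, 89.8, -167.8]
contact_force: [3.0, 1.2, -8.8]
gripper_width: 0.0399
time_s: 7.85
tcp_pos: [0.5544, -0.0286, 0.0544]
eef_rot: [18.9, 89.8, -168.6]
contact_force: [3.0, 0.9, -11.2]
gripper_width: 0.0392
```

```bash
python3 -m jog '{"fingers":[0,0,0,0,0],"dp":[[-0.5,0,0],[-1,0,0],[-1.5,0,0],[-1.9,0,0],[-1.9,0,0]],"twist":[0,0,0,0,0]}' 45
python3 - <<'E'
from plant import r
import cv2
F=[]
for i in range(4):
    c=r.capture("scene"); s=r.get_state(); F.append(s["contact_force"]); print(s["tcp_pos"].round(4),F[-1].round(1))
f=c["frame"][:,:,::-1][150:250,240:365]
cv2.imwrite("pics/s4.png",cv2.resize(f,(750,600),interpolation=cv2.INTER_CUBIC))
E
```

```text
time_s: 8.35
tcp_pos: [0.5544, -0.0286, 0.0563]
eef_rot: [18.5, 89.8, -169.0]
contact_force: [4.7, -0.1, -13.1]
gripper_width: 0.0397
[ 0.5544 -0.0286  0.0562] [  5.   -0.2 -12.9]
[ 0.5544 -0.0286  0.0562] [  3.9   0.9 -12.3]
[ 0.5544 -0.0286  0.0562] [  3.8   0.2 -12. ]
[ 0.5544 -0.0286  0.0563] [  4.   -0.6 -12.4]
```

View pics/s4.png

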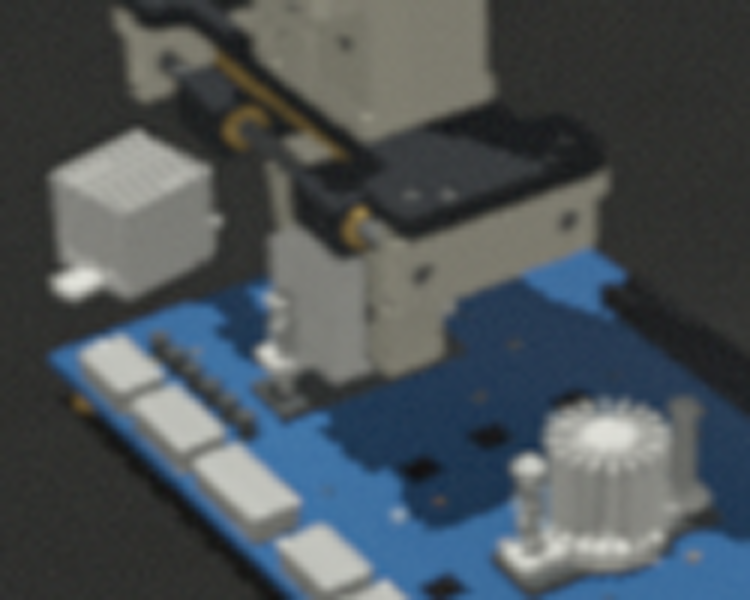

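The picture shows the block off the board: its ear is at about (275,355), up from (280,385), with a dark gap beneath. The force is about 12.4 N. I'll hold here.

```bash
for i in 1 2 3; do python3 -m jog '{"fingers":[0,0,0,0,0],"dp":[[0,0,0],[0,0,0],[0,0,0],[0,0,0],[0,0,0]],"twist":[0,0,0,0,0]}' 45 | egrep "time|tcp|force"; done
```

```text
time_s: 9.05
tcp_pos: [0.5544, -0.0286, 0.0562]
contact_force: [4.4, 0.7, -12.0]
time_s: 9.55
tcp_pos: [0.5544, -0.0286, 0.0563]
contact_force: [3.9, 1.0, -12.6]
time_s: 10.05
tcp_pos: [0.5544, -0.0286, 0.0563]
contact_force: [3.6, 1.4, -11.5]
```

```bash
for i in 1 2 3 4; do python3 -m jog '{"fingers":[0,0,0,0,0],"dp":[[0.5,0,0],[1,0,0],[1.5,0,0],[2,0,0],[2.5,0,0]],"twist":[0,0,0,0,0]}' 45 | egrep "time|tcp|force"; done
```

```text
time_s: 10.55
tcp_pos: [0.5544, -0.0286, 0.0538]
contact_force: [2.9, 0.8, -10.0]
time_s: 11.05
tcp_pos: [0.5544, -0.0286, 0.0514]
contact_force: [2.0, 0.7, -7.5]
time_s: 11.55
tcp_pos: [0.5544, -0.0286, 0.049]
contact_force: [2.1, 1.3, -4.9]
time_s: 12.05
tcp_pos: [0.5544, -0.0286, 0.0466]
contact_force: [0.7, 1.6, -3.5]
```

```bash
python3 -m jog '{"fingers":[0,0,0,0,0],"dp":[[0.4,0,0],[0.8,0,0],[1.2,0,0],[1.6,0,0],[1.8,0,0]],"twist":[0,0,0,0,0]}' 45 | egrep "time|tcp|force"; python3 -m jog '{"fingers":[0,0,0,0,0],"dp":[[0.1,0,0],[0.2,0,0],[0.2,0,0],[0.2,0,0],[0.2,0,0]],"twist":[0,0,0,0,0]}' 45 | egrep "time|tcp|force"
```

```text
time_s: 12.55
tcp_pos: [0.5545, -0.0286, 0.0448]
contact_force: [0.3, 1.5, -1.5]
time_s: 13.05
tcp_pos: [0.5545, -0.0286, 0.0448]
contact_force: [-1.0, 2.0, 2.3]
```

```bash
python3 -m jog '{"fingers":[0,0,0,0,0],"dp":[[0.1,0,0],[0.2,0,0],[0.3,0,0],[0.3,0,0],[0.3,0,0]],"twist":[0,0,0,0,0]}' 45 | egrep "time|tcp|force"
```

```text
time_s: 13.55
tcp_pos: [0.5545, -0.0286, 0.0447]
contact_force: [-2.4, 1.6, 4.8]
```

The force now pushes up on the tool by 4.8 N and z has stopped at 44.7 mm, so the cooler is seated. Releasing.

```bash
python3 -m jog '{"fingers":[0.48,0.55,0.7,0.85,1],"dp":[[0,0,0],[0,0,0],[0,0,0],[0,0,0],[0,0,0]],"twist":[0,0,0,0,0]}'
python3 -m jog '{"fingers":[1,1,1,1,1],"dp":[[0,0,0],[0,0,0],[0,0,0],[0,0,0],[0,0,0]],"twist":[0,0,0,0,0]}'
```

```text
time_s: 14.05
tcp_pos: [0.5545, -0.0287, 0.0446]
eef_rot: [22.9, 89.8, -164.6]
contact_force: [0.8, -0.3, -0.3]
gripper_width: 0.0666
time_s: 14.55
tcp_pos: [0.5545, -0.0287, 0.0446]
eef_rot: [23.5, 89.8, -163.9]
contact_force: [0.4, -0.3, -0.1]
gripper_width: 0.0872
```

```bash
python3 -m jog '{"fingers":[1,1,1,1,1],"dp":[[-8,0,0],[-25,0,0],[-55,0,0],[-90,0,0],[-130,0,0]],"twist":[0,0,0,0,0]}' | egrep "tcp|force"
for i in 1 2; do python3 -m jog '{"fingers":[1,1,1,1,1],"dp":[[-10,-25,0],[-20,-60,0],[-30,-95,0],[-30,-125,0],[-30,-140,0]],"twist":[0,0,0,0,0]}' | egrep "time|tcp|force"; done
python3 - <<'E'
from plant import r
import cv2,numpy as np
a=r.capture("scene")["frame"][:,:,::-1][150:250,240:340]; b=r.capture("top")["frame"][:,:,::-1][145:245,320-50:420]
a=cv2.resize(a,(400,400),interpolation=cv2.INTER_CUBIC);b=cv2.resize(b,(400,267),interpolation=cv2.INTER_CUBIC)
cv2.imwrite("pics/end.png",np.hstack([a,cv2.copyMakeBorder(b,0,133,0,0,0)]))
E
```

```text
tcp_pos: [0.5542, -0.0287, 0.1759]
contact_force: [1.1, -0.4, 0.5]
time_s: 15.55
tcp_pos: [0.5728, 0.1123, 0.2067]
contact_force: [-0.4, 0.7, -0.4]
time_s: 16.05
tcp_pos: [0.591, 0.2529, 0.2368]
contact_force: [-0.2, -0.6, -0.9]
```

View pics/end.png

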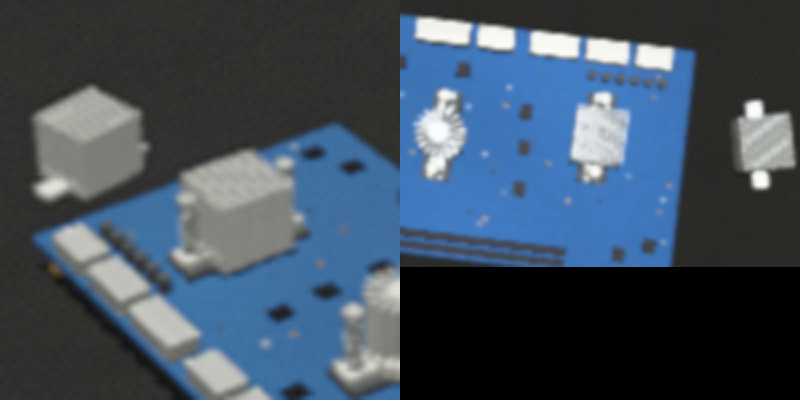

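The final picture shows the square cooler seated: block at about (240,210) in the left crop, its ear flat on the board at (190,260). The round cooler and the spare look unmoved, and the arm is clear.

```bash
python3 -c "
from plant import r
print(r.close_job())"
```

```text
the job is handed in; nothing more can be done
None
```

The square cooler held under the pull test. It came up about 11.5 mm, measured at the tool, at about 12 to 12.5 N (peak reading 13.1 N). The force rose along with the lift, as the springs should give. I gripped it on its free y faces with 45 N, pulled at about 5 mm/s and held the pull for about 1.7 s.

I then eased it down until the tool stopped at its starting height (44.7 mm), pressing about 5 N onto the seat. After that I released it, moved clear and handed the job in at about 16 s.

- **Last checks:** force was back to about 0 N after release. The final pictures show the cooler seated, with the round cooler and the spare apparently unmoved.
- **Disagreements:** the two cameras differed by about 4 mm on the cooler's position, so I averaged them. The first soft close showed about 6 N sideways, and I shifted 1 mm to reduce it. During the pull up to about 5 N of sideways force built up along x, and it faded as I lowered the cooler.

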